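Tip a charged battery out of its flush dock

TASK

The battery in the charging dock is full: flip the dock's red toggle switch over to off, then push the orange-knobbed clip round until it is clear of the battery. The battery lies flush with no room for fingers, so press its ribbed end down, without forcing it, until it rocks over on its pin and stays tipped by itself when you let go; then take hold of the end that stands up, lift it out and set it down gently, flat and right way up, in the shallow metal tray. Leave the switch off, the clip clear and everything else on the bench where it is.

Things in the scene. Friction and masses are not known exactly. Their poses are not given: they have to be found in the camera images.
- dock: Fixed grey charging dock on the bench, 212 long (x) by 82 wide (y). Origin on the bench under the battery's centre as it lies; x runs along the dock from the switch end (-x) to the press end (+x; to the robot's left), z up. Switch step: x -128 to -96, 35 high. Clip housing: x -96 to -62, 55 high. Then the pocket. Press-end wall: x 70 to 82, 55 high, its middle 45 cut down to 30.
- rocker_pin (a point): Steel cross pin under the battery, at dock x +1.5, axis 24 above the bench (hidden by the battery), about which the battery rocks. The pocket is open above, x -62 to +70, 54 wide, side walls 12.5 thick, 55 high. Its bed is level at 24 on the -x side of the pin and slopes down on the +x side, so the battery can tip about 0.31 rad, its -x end up.
- power_switch (a joint): Toggle switch, rad: 0 to 0.2 at the start = on, leaning towards the dock's +y; 1.0 = fully over to -y = off. It stays where it is put (stiff, about 2 N at the ball).
- switch_tip (a point): Centre of the red ball, 16 across, at the end of the toggle's 36 long stick; the stick's pivot is at dock x -112, y 0, 40 above the bench, and swings in the dock's y-z plane; the ball is 32 to 36 above the pivot.
- clip (a joint): Retaining clip, rad, seen from above clockwise positive: 0 to 0.25 at the start = its arm lies along the dock's +x over the end of the battery and stops it rising; range to 2.2, clear above 1.0. Stays where it is put (about 2 N at the knob).
- clip_knob (a point): Middle of the clip's upright orange knob, 11 across (15 at its head), standing from 57 to 84 above the bench (this point is 72.5 above it), 29 from the clip's pivot; the pivot is at dock x -79, y 0. Pushed towards the dock's -y it swings round to the dock's -x side.
- pack: Blue and black hard-case battery, 120 long (x), 50 wide (y), 30 high, 0.14 to 0.28 kg. Origin at the middle of its underside, z up; x points to the ribbed press end, at the dock's +x end. It starts level in the dock, top 1 below the dock's top, 2 from the side walls. Pressed past about 0.1 rad it overbalances and stays tipped at about 0.31 rad; its other end then stands about 16 above the dock's top.
- pack_center (a point): Centre of the battery, half-way up.
- press_end (a point): Point on the top face in the middle of the ribbed black pad, 12 from the press end; it goes down about 15 as the battery tips. A few newtons do it.
- lift_end (a point): Point on the top face, in the middle of its width, 10 from the plain end (the end that rises, to be pinched across the 50 width).
- tray: Fixed shallow open metal tray, 172 (x) by 98 (y) outside, walls 3 thick and 16 high, inside floor 4 above the bench. Origin on the bench under its centre, x along its length, z up. The battery fits lengthwise, either way round.
- multimeter: Bystander, to be left alone: red multimeter lying on its back, 150 x 78 x 44; origin in its middle at the underside.
- tape_roll: Bystander, to be left alone: roll of black tape, 62 across, 19 high; origin in its middle at the underside.
- nose_pliers: Bystander, to be left alone: red long-nose pliers, 114 long; origin in its middle at the underside.
- small_jar: Bystander, to be left alone: small clear jar, 34 across, 28 high; origin in its middle at the underside.
- marker: Bystander, to be left alone: red and white marker pen, 135 long; origin in its middle at the underside.
- spirit_bottle: Bystander, to be left alone: pale plastic bottle with a red cap, 47 across, 96 high; origin in its middle at the underside.

How it is judged (in metres and radians):
On the way, in this order (a step that is already met when the one before it is completed fails the run):
1. the toggle switch is flipped to off (value of joint power_switch above 0.8 rad), for 0.2 s.
2. the clip is swung clear of the battery (value of joint clip above 1 rad), for 0.2 s.
3. the battery stands tipped in the dock with its plain end up, nothing touching it (angle between pack's own z axis and vertical above 0.22 rad and distance between pack_center and dock below 0.06 m and contact force between the fingers and pack below 0.2 N), for 0.3 s.
4. the battery is lifted clear of the dock in the gripper (z of pack_center in the frame of dock above 0.085 m and contact force between the fingers and pack above 0.5 N), for 0.1 s.
5. the battery is lowered into the tray while still held (x of pack_center in the frame of tray between -0.03 and 0.03 m and y of pack_center in the frame of tray between -0.03 and 0.03 m and z of pack_center in the frame of tray below 0.045 m and contact force between the fingers and pack above 0.5 N), for 0.1 s.
At the end, for the whole second after the job is handed in: The battery lies at rest and released in the tray, level and right way up within 0.1 rad, its centre within 30 mm of the tray's centre along each tray axis and less than 25 mm above the tray's underside; the switch is off (joint above 0.8) and the clip clear (joint above 1.0) (x of pack_center in the frame of tray between -0.03 and 0.03 m and y of pack_center in the frame of tray between -0.03 and 0.03 m and angle between pack's own z axis and vertical below 0.1 rad and z of pack_center in the frame of tray below 0.025 m and linear speed of pack below 0.02 m/s and value of joint power_switch above 0.8 rad and value of joint clip above 1 rad); the robot touches nothing.
It fails at once if a bystander is pushed more than 30 mm (distance of any of multimeter, tape_roll, nose_pliers, small_jar, marker, spirit_bottle from where it was at the start of the episode above 0.03 m).
It fails at once if the battery is pressed or squeezed into the dock with more than 90 N (contact force between pack and dock above 90 N).
It also fails if it takes over 70 s, if anything falls off the work surface, if the arm or the gripper's body presses on something with over 40 N, if the wrist force passes 120 N, or if a joint passes its speed limit or range.

ROBOT

A 7-joint arm with a two-finger parallel gripper is mounted at the origin on a cart in front of the work surface, level with it; the furniture and walls round the work are solid. World frame = base frame: x ahead of the robot, y to its left, z up, the work surface at z = 0. Lengths are in mm, angles in rad, forces in N, time in s.
With the tool pointing down it reaches from about 400 to 875 mm from the base axis. Payload 4.4 kg.
Tool frame: the origin (TCP) lies at the very end of the fingers, on their centre line; the grasp point (between the pads) lies 19 mm behind it; y points along the fingers, z is the direction in which the jaws open and shut, and the axes are right-handed (so a half turn about y gives the same grasp; the last joint's range is limited). The gripper opens to 85 mm and grips with 20 to 120 N. Pads are 22 mm wide; open, the fingers measure 114 mm over their backs; the gripper's body (76 mm by 85 mm) begins 54 mm behind the grasp point. The pads swing forward as they close: fully open they stand 13 mm farther back than shut.
Start: joints at [-1.28, 0.628, 0.038, 1.517, -0.027, 0.996, -0.02], TCP at [227.008, 609.086, 231.313] pointing down, gripper open.
Joint ranges: [-3.06, 3.06], [-0.37, 2.12], [-1.25, 1.32], [0.18, 2.47], [-1.1, 4.24], [0.23, 1.98], [-2.94, 2.94]. Speed limits (rad/s): [2.57, 2.57, 3.14, 3.14, 3.14, 3.14, 3.14].

INTERFACE

Orientations are given as [roll, pitch, yaw] about the fixed x, y, z axes, in that order (R = Rz(yaw) Ry(pitch) Rx(roll)).
In Python, from cell import ctrl, imaging, finish_job gives the robot as it stands.
- The arm moves only by the shell command python3 -m inch 'ROWS'. ROWS is JSON, one flat list of numbers, 7 for each row, row after row: the opening, from 0 (shut) to 1 (fully open), then the shift along the tool's x, y, z in cm, then the turn, a rotation vector about the tool's x, y, z in degrees. A call has 1 to 12 rows; each row is the pose to reach, as a shift and turn from the pose commanded when the call began, along the tool's axes at that moment; what a row does not reach only later rows make up. A row lasts 1/10 s, in which the tool goes at most 50 mm and 8.59 degrees, less where a joint would pass 70% of its speed; a pose out of reach is approached as far as the arm can. A call with a gripper value outside its range is refused whole. The fingers move at their own pace and stop on an object; the grip force is fixed at half the most. Time passes only in rows, so rows that repeat a pose let the fingers close. It gives the time, the measured TCP pose, the force and the opening at its end, in the units of the state.
- ctrl.read_state(): the state, without advancing time (a new reading comes with each control period).
- imaging.get_image(name): name is "side" or "top" or "wrist"; returns a dict with "img" (480x640x3 uint8, red, green, blue), "fx", "fy", "cx", "cy" (pixels), "R" (3x3) and "t" (3): a world point X has camera coordinates R X + t. Camera axes: x right, y down, z forward; pixel columns grow to the right and rows downward; lengths in mm; the calibration is good to about 2 mm. A picture is of the moment at which its call begins. There is no depth.
- finish_job(): hands the job in, once; it reports no verdict.
The state is a dict: "clock": time; "qpos": joint angles; "qd": joint speeds; "tau": joint torques, N m; "eef_pos": TCP position; "tool_rot": TCP orientation; "force": force on the tool from outside, world axes, zero at the start; "torque": the same for the moment, N m; "width": finger opening in mm.
Only numpy, scipy, OpenCV 4.12 (cv2) and the standard library are available. Lean on these libraries where they do the work, as an engineer would, in place of code of your own. Each camera call takes 0.05 s, during which the arm holds its last target.

## Working session

There is one attempt and no reset: what is moved stays moved. The work goes in short steps, Python scripts to look and compute and a shell command to move; the robot and the scene stay as the last step left them, time stands still between calls to the robot, and variables do not carry over. Pictures are saved under pics/ and viewed, and the job is handed in when it is done.

```bash
ls; mkdir -p pics
python3 - <<'E'
from cell import ctrl, imaging
import cv2
print(ctrl.read_state())
for n in ["side","top","wrist"]:
    d=imaging.get_image(n); cv2.imwrite(f"pics/{n}0.png",d["img"][:,:,::-1]); print(n,d["fx"],d["fy"],d["cx"],d["cy"],d["R"],d["t"])
E
```

```text
pics
{'clock': 0.0, 'qpos': array([-1.27976774,  0.62931562,  0.03846799,  1.51836658, -0.0270205 ,
        0.99629232, -0.02000077]), 'qd': array([ 4.87792893e-04,  2.78541091e-05, -5.93929401e-04,  1.24027888e-03,
       -8.82748369e-04, -2.13362893e-03,  3.72513795e-04]), 'tau': array([ 5.43143724e-04, -5.63402903e+01,  1.22632843e+00, -1.93438715e+01,
        1.10468446e-02,  1.06569700e-02, -8.36107631e-06]), 'eef_pos': array([226.81289804, 608.48298982, 230.40978158]), 'tool_rot': array([-1.57265942e+00, -2.10813332e-05, -3.56861526e-01]), 'force': array([-0.50037362, -0.35273578, -0.88314732]), 'torque': array([0.02132799, 0.0091697 , 0.00996737]), 'width': 85.5443128912385}
side 448.7310055615433 448.7310055615433 321.301716096418 238.56257972817312 [[ 0.96216476 -0.2724322   0.0044358 ]
 [-0.16400642 -0.59207802 -0.78901554]
 [ 0.21757957  0.75843544 -0.61435723]] [-563.38016898  169.21677718 1012.63925477]
top 495.4140811901089 495.4140811901089 322.22113326646644 240.5615249873622 [[ 0.00487772 -0.99997821 -0.00444936]
 [-0.99426817 -0.00437455 -0.10682546]
 [ 0.10680367  0.00494493 -0.99426783]] [  51.02549948  582.3201601  1233.03308446]
wrist 366.81413611798655 366.81413611798655 320.25612752488416 237.6565997395941 [[ 0.34837529  0.93735338 -0.0018179 ]
 [ 0.88914087 -0.32984148  0.31722723]
 [ 0.29675439 -0.1121305  -0.94834782]] [-649.64666182  -41.98717394  381.04497911]
```

View pics/top0.png

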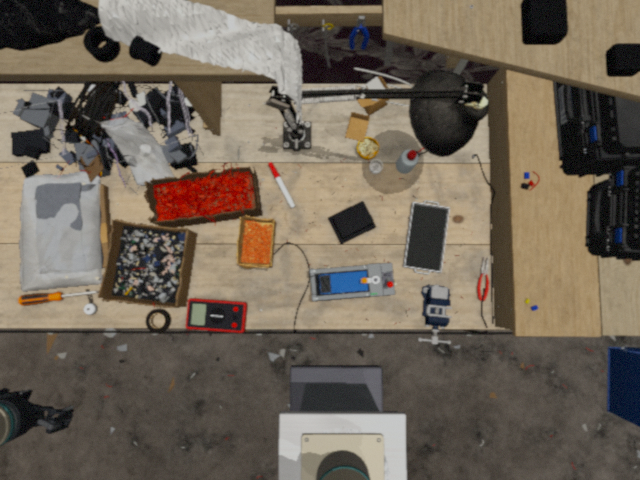

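View pics/side0.png

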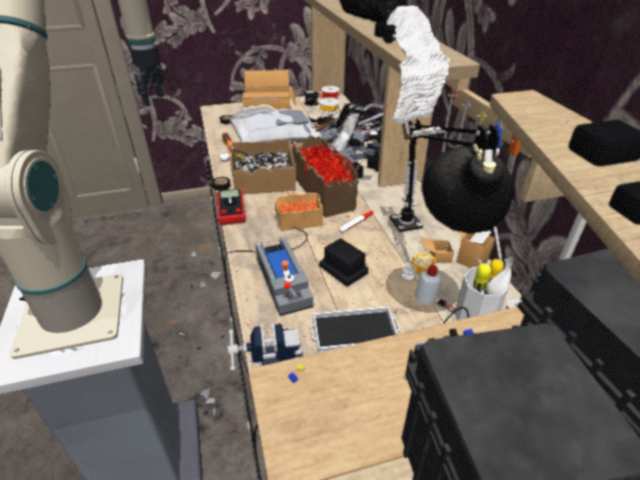

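View pics/wrist0.png

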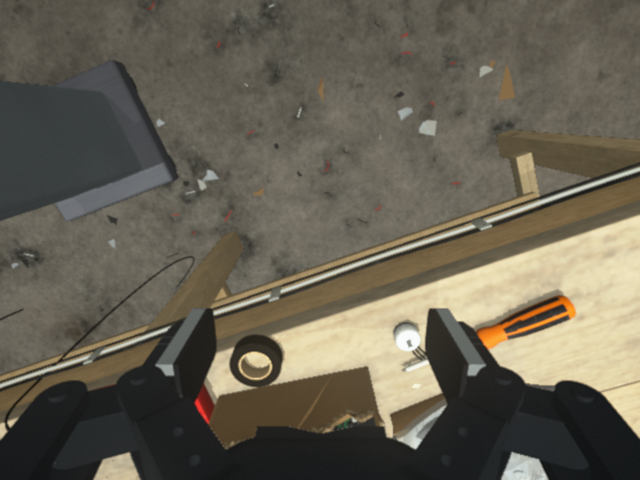

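The top view shows the dock at about (353,281), with its switch end on the right at (391,284). The tray is at (427,237), the vise at (436,305) and the bystanders are farther off. I'll zoom in next.

Run:
```python
import cv2
im=cv2.imread("pics/top0.png")
cv2.imwrite("pics/topz.png",cv2.resize(im[190:310,300:460],None,fx=5,fy=5,interpolation=cv2.INTER_CUBIC))
im=cv2.imread("pics/side0.png")
cv2.imwrite("pics/sidez.png",cv2.resize(im[225:365,235:405],None,fx=4.5,fy=4.5,interpolation=cv2.INTER_CUBIC)[:600])
```

```text
(no output)
```

View pics/topz.png

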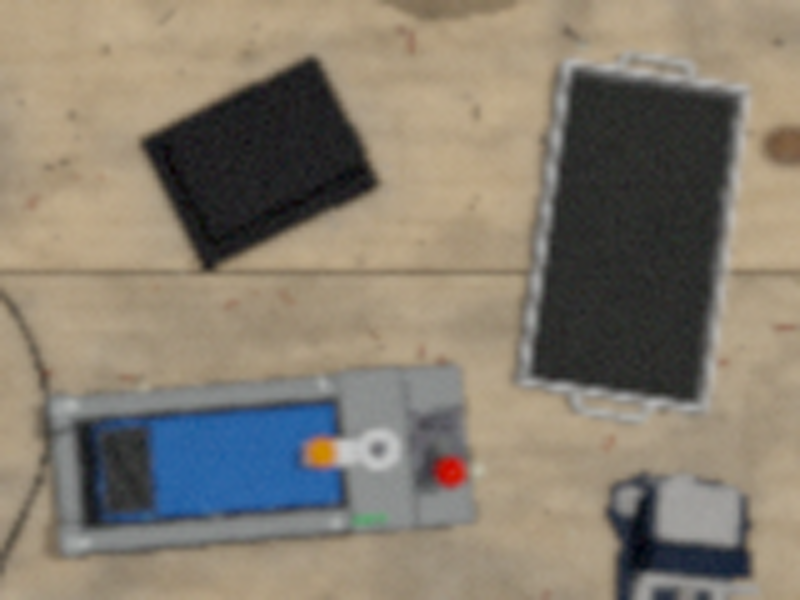

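View pics/sidez.png

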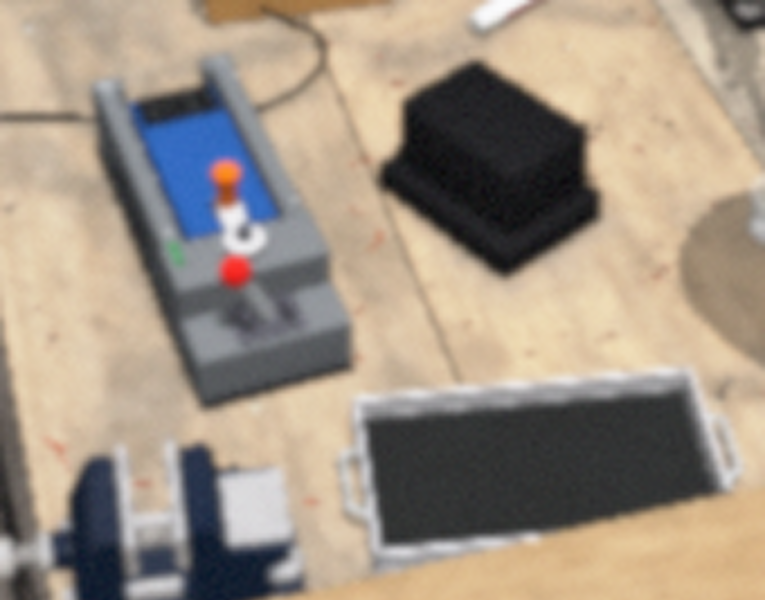

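```bash
cat > h.py <<'E'
import numpy as np, cv2
from scipy.optimize import least_squares
from cell import ctrl, imaging
C={}
def cam(n):
    if n not in C: C[n]=imaging.get_image(n)
    return C[n]
def proj(d,X):
    c=np.asarray(X)@np.array(d["R"]).T+d["t"]; return np.stack([d["fx"]*c[:,0]/c[:,2]+d["cx"],d["fy"]*c[:,1]/c[:,2]+d["cy"]],1)
def place(p,X):
    X=np.asarray(X,float);c,s=np.cos(p[2]),np.sin(p[2])
    return np.stack([p[0]+c*X[:,0]-s*X[:,1],p[1]+s*X[:,0]+c*X[:,1],X[:,2]],1)
def fit(obs,p0):
    f=lambda p:np.concatenate([(proj(cam(n),place(p,X))-uv).ravel() for n,X,uv in obs])
    r=least_squares(f,p0,loss='soft_l1'); return r.x,r.fun.reshape(-1,2)
zt=lambda a:np.array(a)/5+[300,190]
zs=lambda a:np.array(a)/4.5+[235,225]
E
cat > m.py <<'E'
from h import *
Dt=[(82,-41,55),(82,41,55),(-96,-41,55),(-96,41,55),(-128,-41,35),(-128,41,35)]
ut=zt([(50,397),(65,553),(408,373),(415,528),(462,365),(473,522)])
Ds=[(82,41,55),(-96,41,55),(-96,-41,55),(-128,-41,35),(-128,41,0),(-128,-41,0)]
us=zs([(98,85),(178,297),(328,255),(350,325),(207,405),(350,368)])
for o in ([("top",Dt,ut)],[("side",Ds,us)],[("top",Dt,ut),("side",Ds,us)]):
    p,r=fit(o,[490,-60,1.57]); print(p.round(3)); 
print(r.round(1).tolist())
T=[(86,49,16),(86,-49,16),(-86,-49,16),(-86,49,16)]
t=[("top",T,zt([(563,62),(748,90),(707,408),(520,382)]))]
s=[("side",[T[0],T[3],T[2]],zs([(692,372),(358,400),(375,560)]))]
for o in (t,s,t+s):
    q,r=fit(o,[600,-210,0]);print(q.round(3))
print(r.round(1).tolist())
# ball / knob triangulation
for nm,a,b,g in [("ball",zt([(451,471)]),zs([(236,271)]),[480,-170,75]),("knobtop",zt([(320,453)]),zs([(226,173)]),[480,-120,80])]:
    f=lambda X:np.concatenate([(proj(cam("top"),[X])-a).ravel(),(proj(cam("side"),[X])-b).ravel()])
    r=least_squares(f,g);X=r.x
    c,s_=np.cos(p[2]),np.sin(p[2]);d=X[:2]-p[:2]
    print(nm,X.round(1),r.fun.round(2),"dock",(c*d[0]+s_*d[1]).round(1),(-s_*d[0]+c*d[1]).round(1))
print(ctrl.read_state()["clock"])
E
python3 m.py
```

```text
[ 4.75288e+02 -4.30000e-01  1.64800e+00]
[481.544  -4.672   1.633]
[477.513  -2.086   1.653]
[[0.3, -1.8], [-0.2, 0.1], [-0.1, -2.5], [1.5, -0.5], [0.8, -1.4], [1.6, -0.3], [-3.1, -1.3], [-1.7, -1.8], [-0.2, -1.2], [-0.3, -1.1], [-2.8, 1.2], [-0.2, 0.2]]
[ 5.9449e+02 -2.1655e+02 -1.4600e-01]
[ 5.98873e+02 -2.23851e+02 -1.60000e-01]
[ 5.97204e+02 -2.19235e+02 -1.44000e-01]
[[0.8, -1.8], [1.2, -1.9], [1.3, 0.0], [0.7, -0.5], [-1.2, -1.9], [-2.6, -0.9], [-0.8, -1.0]]
ball [ 473.6 -113.7   71.1] [ 0.14 -1.02 -0.91  0.1 ] dock -110.9 13.1
knobtop [482.3 -49.1  78.2] [ 0.17 -1.18 -1.12  0.13] dock -47.3 -0.9
0.25
```

```bash
cat >> h.py <<'E'
from scipy.spatial.transform import Rotation as Ro
def RT(rpy): return Ro.from_euler('xyz',rpy)
def delta(pos,yaw,tilt=0,verbose=True):
    """tilt: extra rotation about tool z (deg) after yaw; returns shift cm, rotvec deg"""
    s=ctrl.read_state(); R0=RT(s["tool_rot"]); R1=RT([-np.pi/2,0,yaw])*Ro.from_rotvec([0,0,np.radians(tilt)])
    sh=R0.inv().apply(np.array(pos)-s["eef_pos"])/10; rv=np.degrees((R0.inv()*R1).as_rotvec())
    print("shift",sh.round(2),"rot",rv.round(2),"pos",s["eef_pos"].round(1),s["tool_rot"].round(3),"F",s["force"].round(1),"w",round(s["width"],1),"t",round(s["clock"],2))
def dk(p,X): return place(p,[X])[0].round(1)
def snap(n,f,crop=None,k=1):
    d=imaging.get_image(n); im=d["img"][:,:,::-1]
    if crop: im=im[crop[1]:crop[3],crop[0]:crop[2]]
    if k!=1: im=cv2.resize(im,None,fx=k,fy=k,interpolation=cv2.INTER_CUBIC)
    cv2.imwrite("pics/"+f,im); C[n]=d; return d
E
python3 -c "
from h import *
delta([470,-20,250],-1.49)
delta([400,180,270],-1.2)"
```

```text
shift [ 44.74  -1.87 -50.43] rot [5.000e-02 6.493e+01 3.000e-02] pos [226.9 608.8 230.9] [-1.572  0.    -0.357] F [0.5 0.1 0.2] w 84.9 t 0.25
shift [ 31.2   -3.88 -34.14] rot [5.000e-02 4.831e+01 2.000e-02] pos [226.9 608.8 230.9] [-1.572  0.    -0.357] F [0.5 0.1 0.2] w 84.9 t 0.25
```

```bash
python3 -m inch '[0,2,-1,-2.2,0,3,0, 0,5,-2,-5.6,0,8,0, 0,8,-2.5,-9,0,13,0, 0,11,-3,-12.4,0,18,0, 0,14,-3,-15.8,0,23,0, 0,17,-3,-19.2,0,28,0, 0,20,-3,-22.5,0,33,0, 0,23,-3,-25.9,0,38,0, 0,26,-3,-29.3,0,43,0, 0,29,-3,-32.7,0,48,0, 0,32,-3,-36.1,0,53,0, 0,34,-3,-38.3,0,56,0]'; python3 -c "
from h import *
delta([470,-20,250],-1.49)"
```

```text
clock: 1.45
eef_pos: [412.5, 128.2, 261.6]
tool_rot: [-1.57, -0.001, -1.34]
force: [0.6, 0.1, -0.9]
width: -0.1
shift [15.74  1.18  2.21] rot [-0.04  8.58  0.03] pos [412.5 128.2 261.6] [-1.57e+00 -1.00e-03 -1.34e+00] F [ 0.6  0.1 -0.9] w -0.1 t 1.45
```

```bash
python3 -m inch '[0,3,0.2,0.4,0,2,0, 0,6.5,0.5,0.9,0,4,0, 0,10,0.8,1.5,0,6.5,0, 0,13.3,1,1.9,0,8,0, 0,15.7,1.2,2.2,0,8.6,0, 0,15.7,1.2,2.2,0,8.6,0, 0,15.7,1.2,2.2,0,8.6,0]'; python3 -c "
from h import *
d=snap('wrist','w1.png');print(repr(d['R']),d['t'])
np.savez('w1.npz',**{k:d[k] for k in ['fx','fy','cx','cy','R','t']})
delta([470,-20,250],-1.49)"
```

```text
clock: 2.15
eef_pos: [469.8, -16.1, 249.2]
tool_rot: [-1.571, 0.0, -1.485]
force: [-0.4, -0.4, -0.7]
width: -0.2
array([[ 9.96266989e-01,  8.63236082e-02, -5.66744928e-04],
       [ 8.20538400e-02, -9.44908841e-01,  3.16882391e-01],
       [ 2.68189091e-02, -3.15745970e-01, -9.48464669e-01]]) [-466.75029809 -100.19462117  380.33733511]
shift [ 0.48 -0.08 -0.01] rot [ 0.04  0.36 -0.05] pos [469.6 -15.2 249.2] [-1.571e+00  1.000e-03 -1.484e+00] F [ 0.3 -0.3 -0.3] w 0.2 t 2.2
```

View pics/w1.png

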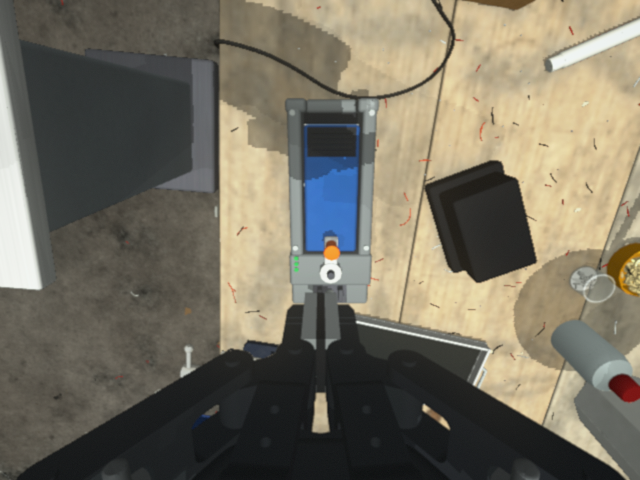

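The wrist view shows the dock upright in the image: press end at row 100, clip pivot at (331,271), knob at (331,253). The fingers cover the switch. I'll zoom in to measure.

Run:
```python
import cv2
im=cv2.imread("pics/w1.png")
cv2.imwrite("pics/w1z.png",cv2.resize(im[85:315,230:430],None,fx=2.6,fy=2.6,interpolation=cv2.INTER_CUBIC))
```

```text
(no output)
```

View pics/w1z.png

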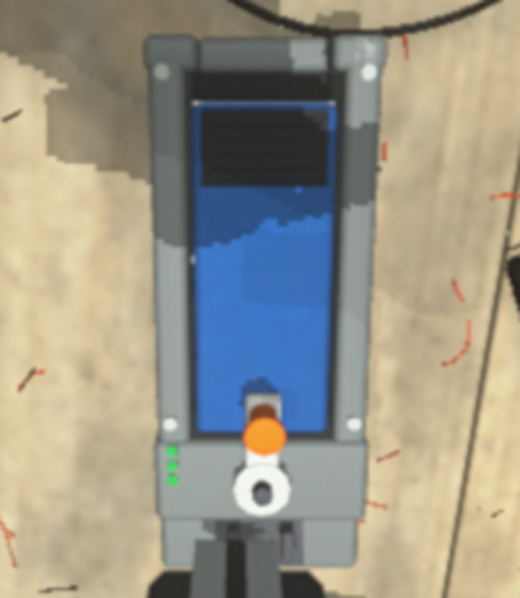

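Run:
```python
from h import *
d=dict(np.load('w1.npz')); C['w']=d
zw=lambda a:np.array(a)/2.6+[230,85]
X=[(-96,41,55),(-96,-41,55),(60,25,54),(60,-25,54),(-60,-25,54),(-60,25,54),(82,41,55),(82,-41,55)]
u=zw([(157,517),(363,519),(193,103),(336,102),(331,433),(195,431),(145,38),(386,38)])
p,r=fit([('w',X,u)],[477,-2,1.65]);print(p.round(3),r.round(1).tolist())
b=proj(d,place(p,[(-79,0,60),(-50,0,84)]));print(((b-[230,85])*2.6).round(0))
```

```text
[478.896  -0.949   1.657] [[-0.5, 1.6], [1.2, 0.9], [-0.7, -0.2], [1.0, 0.2], [-1.3, 0.4], [0.3, 1.1], [-1.3, -1.9], [1.4, -2.0]]
[[262. 486.]
 [264. 438.]]
```

```bash
echo "P=np.array([478.5,-1.2,1.655]);Y=1.655-np.pi" >> h.py; python3 -c "
from h import *
delta(dk(P,(-112,46,110)),Y)
delta(dk(P,(-112,46,60)),Y)"
```

```text
shift [ 9.88 13.91 -3.62] rot [ 0.04  0.17 -0.05] pos [469.6 -15.2 249.2] [-1.571e+00  1.000e-03 -1.484e+00] F [ 0.3 -0.3 -0.3] w 0.2 t 2.2
shift [ 9.88 18.91 -3.61] rot [ 0.04  0.17 -0.05] pos [469.6 -15.2 249.2] [-1.571e+00  1.000e-03 -1.484e+00] F [ 0.3 -0.3 -0.3] w 0.2 t 2.2
```

```bash
python3 -m inch '[0,3,2,-1.2,0,0,0, 0,6,5,-2.4,0,0.2,0, 0,9,8,-3.6,0,0.2,0, 0,9.8,11.5,-3.6,0,0.2,0, 0,9.9,15,-3.6,0,0.2,0, 0,9.9,18.3,-3.6,0,0.2,0, 0,9.9,18.9,-3.6,0,0.2,0, 0,9.9,18.9,-3.6,0,0.2,0]'; python3 -c "
from h import *
snap('wrist','w2.png'); snap('side','s2.png',(235,180,405,320),4.5)
delta(dk(P,(-112,3,60)),Y)"
```

```text
clock: 3.0
eef_pos: [442.2, -116.7, 59.9]
tool_rot: [-1.573, 0.001, -1.486]
force: [0.8, 0.2, -0.3]
width: -0.2
shift [-0.08  0.15  4.15] rot [-0.11  0.    0.02] pos [ 443.6 -117.4   61.5] [-1.569 -0.    -1.487] F [-0.7 -0.6  0.1] w -0.1 t 3.1
```

View pics/w2.png

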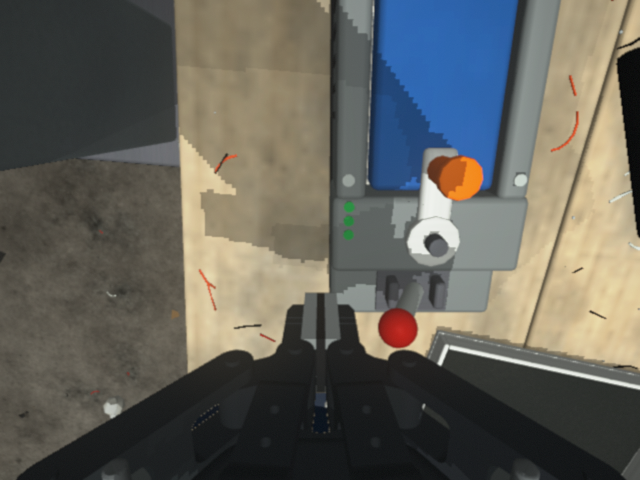

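View pics/s2.png

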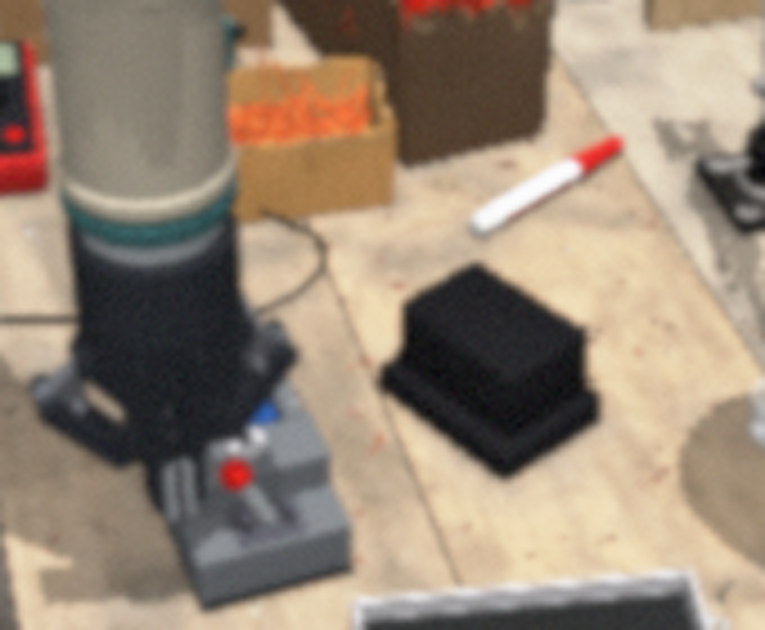

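The closed fingertips at (320,310) are beside the red ball at (398,328) on its +y side, in line with it. Pushing it over now.

```bash
python3 -m inch '[0,-0.1,0.1,1.2,0,0,0, 0,-0.1,0.1,2,0,0,0, 0,-0.1,0.1,2.6,0,0,0, 0,-0.1,0.1,3.2,0,0,0, 0,-0.1,0.1,3.6,0,0,0, 0,-0.1,0.1,4,0,0,0, 0,-0.1,0.1,4.3,0,0,0, 0,-0.1,0.1,4.5,0,0,0, 0,-0.1,0.1,4.5,0,0,0]'; python3 -c "
from h import *
snap('wrist','w3.png')
delta(dk(P,(-112,-3,60)),Y)"
```

```text
clock: 4.0
eef_pos: [484.1, -113.1, 58.7]
tool_rot: [-1.577, 0.002, -1.489]
force: [-7.2, -0.3, 3.4]
width: 0.2
shift [ 0.01 -0.13  0.67] rot [ 0.34 -0.13 -0.1 ] pos [ 484.2 -113.1   58.8] [-1.577  0.002 -1.489] F [-7.1 -0.6  2.9] w 0.2 t 4.05
```

View pics/w3.png

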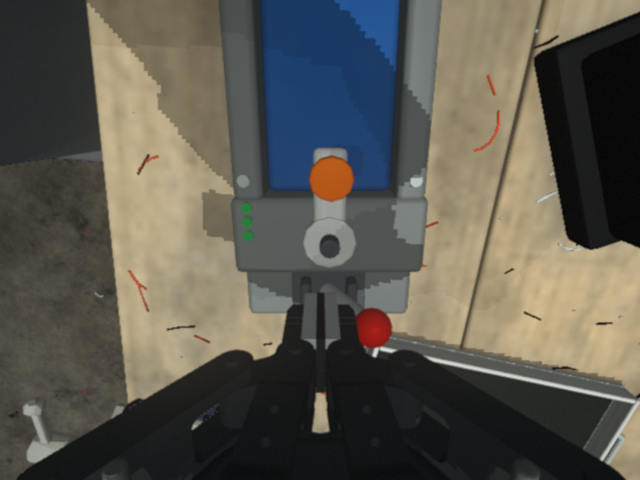

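The ball is now at (374,328), over on the -y side, and the force of about 7 N suggests it is at its stop. I'll check the angle.

```bash
python3 -c "
from h import *
d=imaging.get_image('wrist')
for v in (0.7,0.8,0.9,1.0):
    a=0.5-v; print(v,proj(d,place(P,[(-112,36*np.sin(a),40+36*np.cos(a))])).round(1))
delta(dk(P,(-112,20,60)),Y)
delta(dk(P,(-112,20,110)),Y)
delta(dk(P,(-54,35,110)),Y)
"
```

```text
0.7 [[346.9 332.6]]
0.8 [[355.5 331.4]]
0.9 [[363.6 329.7]]
1.0 [[371.2 327.6]]
shift [ 0.01 -0.11 -1.62] rot [ 0.34 -0.13 -0.1 ] pos [ 484.1 -113.1   58.8] [-1.577  0.002 -1.489] F [-8.4 -0.5  3.2] w -0.0 t 4.1
shift [ 0.   -5.11 -1.65] rot [ 0.34 -0.13 -0.1 ] pos [ 484.1 -113.1   58.8] [-1.577  0.002 -1.489] F [-8.4 -0.5  3.2] w -0.0 t 4.1
shift [-5.79 -5.09 -3.16] rot [ 0.34 -0.13 -0.1 ] pos [ 484.1 -113.1   58.8] [-1.577  0.002 -1.489] F [-8.4 -0.5  3.2] w -0.0 t 4.1
```

```bash
python3 -m inch '[0,0,-0.1,-1.8,0,0,0, 0,0,-2.5,-2.5,0,0,0, 0,-1.5,-5,-3.2,0,0,0, 0,-4,-5,-3.4,0,0,0, 0,-5.8,-4.5,-3.4,0,0,0, 0,-5.8,-2,-3.4,0,0,0, 0,-5.8,-0.8,-3.4,0,0,0, 0,-5.8,-0.8,-3.4,0,0,0]'; python3 -c "
from h import *
snap('wrist','w4.png')
delta(dk(P,(-54,0,67)),Y)"
```

```text
clock: 4.9
eef_pos: [448.9, -57.9, 66.3]
tool_rot: [-1.572, 0.0, -1.488]
force: [-0.3, -0.3, -0.9]
width: -0.2
shift [-0.04  0.    3.39] rot [-0.   -0.08  0.01] pos [449.2 -58.2  67. ] [-1.571 -0.    -1.488] F [-0.  -0.  -0.4] w 0.0 t 4.95
```

View pics/w4.png

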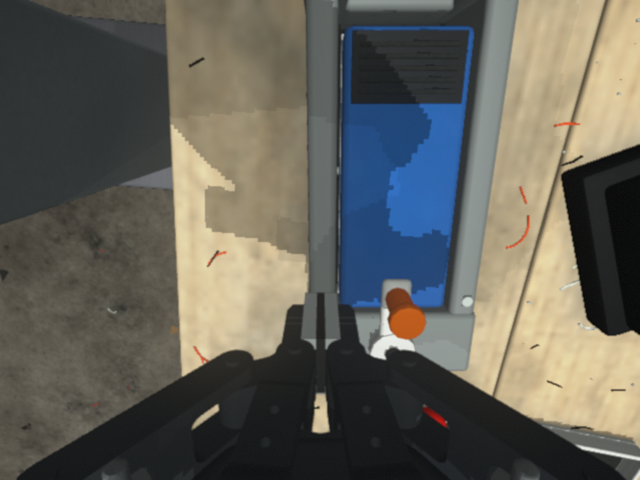

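The knob at (405,322) is ahead of the fingertips. Pushing it round.

```bash
python3 -m inch '[0,0,0,1.6,0,0,0, 0,0,0,2.3,0,0,0, 0,0,0,2.9,0,0,0, 0,0.2,0,3.5,0,0,0, 0,0.6,0,4.1,0,0,0, 0,1.2,0,4.6,0,0,0, 0,1.6,0,4.8,0,0,0, 0,1.8,0,4.9,0,0,0, 0,1.8,0,4.9,0,0,0]'; python3 -c "
from h import *
snap('wrist','w5.png')
delta(dk(P,(-45,-5,67)),Y)
delta(dk(P,(-45,-29,67)),Y)
delta(dk(P,(-72,-28,67)),Y)
d=C['wrist']
for v in (0.8,1.,1.2,1.4,1.6): print(v,proj(d,place(P,[(-79+29*np.cos(v),-29*np.sin(v),84)])).round(0))
"
```

```text
clock: 5.85
eef_pos: [493.7, -70.7, 67.0]
tool_rot: [-1.58, 0.005, -1.489]
force: [-11.1, 1.1, 7.9]
width: -0.2
shift [-2.55  0.02 -0.44] rot [ 0.55 -0.12 -0.26] pos [493.7 -70.7  67. ] [-1.58   0.005 -1.489] F [-11.9   0.4   7.9] w -0.0 t 5.9
shift [-2.56 -0.    1.96] rot [ 0.55 -0.12 -0.26] pos [493.7 -70.7  67. ] [-1.58   0.005 -1.489] F [-11.9   0.4   7.9] w -0.0 t 5.9
shift [ 0.15 -0.02  1.87] rot [ 0.55 -0.12 -0.26] pos [493.7 -70.7  67. ] [-1.58   0.005 -1.489] F [-11.9   0.4   7.9] w -0.0 t 5.9
0.8 [[349. 307.]]
1.0 [[358. 317.]]
1.2 [[364. 329.]]
1.4 [[367. 341.]]
1.6 [[368. 353.]]
```

View pics/w5.png

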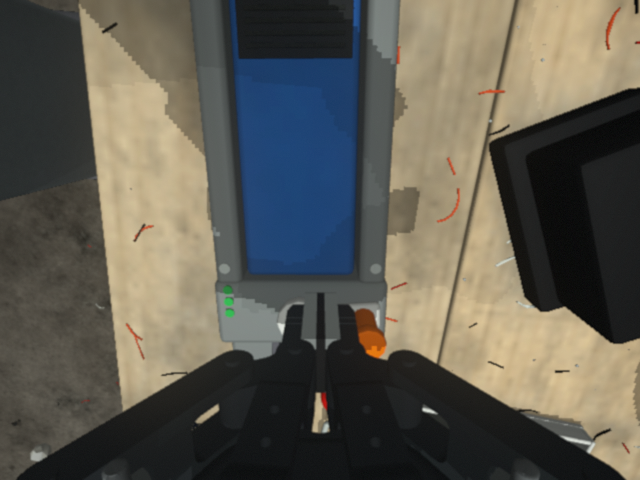

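The knob has swung to (372,345), about 1.5 rad. I'll push it a little further from its +x side for finger clearance.

```bash
python3 -m inch '[0,-0.3,-0.2,-0.8,0,0,0, 0,-2,-0.2,-0.8,0,0,0, 0,-3,-0.1,0.2,0,0,0, 0,-3,0,1.7,0,0,0, 0,-2.2,0,1.7,0,0,0, 0,-1.5,0,1.7,0,0,0, 0,-0.8,0,1.7,0,0,0, 0,-0.2,0,1.6,0,0,0, 0,0.2,0,1.5,0,0,0, 0,0.2,0,1.5,0,0,0]'; python3 -c "
from h import *
snap('wrist','w6.png')
delta(dk(P,(48,0,120)),Y)
d=C['wrist']
for v in (1.4,1.6,1.8,2.,2.2): print(v,proj(d,place(P,[(-79+29*np.cos(v),-29*np.sin(v),84)])).round(0))
"
```

```text
clock: 6.9
eef_pos: [513.6, -74.0, 67.3]
tool_rot: [-1.571, -0.001, -1.49]
force: [1.0, -1.4, -0.0]
width: -0.3
shift [-12.3   -5.27  -2.91] rot [ 0.04 -0.15  0.02] pos [513.5 -73.7  67.3] [-1.572 -0.    -1.489] F [ 0.2  0.1 -0.1] w 0.2 t 6.95
1.4 [[319. 330.]]
1.6 [[320. 342.]]
1.8 [[318. 354.]]
2.0 [[313. 366.]]
2.2 [[307. 376.]]
```

View pics/w6.png

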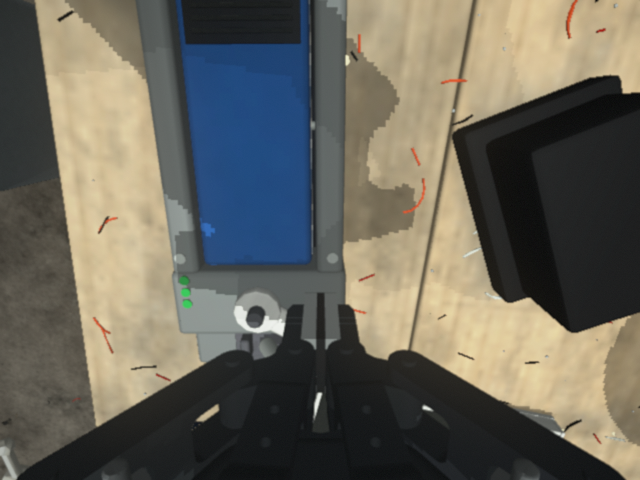

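The clip arm now points to the -y side and slightly back. Next I'll go above the ribbed press end.

```bash
python3 -m inch '[0,-0.3,-2,0.2,0,0,0, 0,-3,-5,-1,0,0,0, 0,-6.5,-5.5,-2,0,0,0, 0,-10,-5,-2.9,0,0,0, 0,-12.3,-3,-2.9,0,0,0, 0,-12.3,-1,-2.9,0,0,0, 0,-12.3,0,-2.9,0,0,0, 0,-12.3,0,-2.9,0,0,0]'; python3 -c "
from h import *
snap('wrist','w7.png');snap('side','s7.png',(235,180,405,320),4.5)
delta(dk(P,(48,0,54)),Y)
"
```

```text
clock: 7.75
eef_pos: [474.0, 46.6, 66.3]
tool_rot: [-1.574, -0.001, -1.489]
force: [-0.4, 0.7, -0.4]
width: -0.0
shift [-0.03  1.35 -0.07] rot [ 0.01 -0.17  0.04] pos [475.2  46.3  67.5] [-1.571e+00 -1.000e-03 -1.490e+00] F [0.6 0.5 0.2] w 0.1 t 7.85
```

View pics/w7.png

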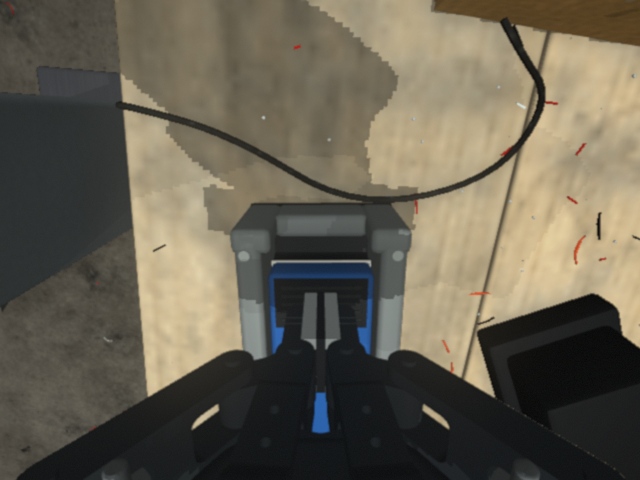

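View pics/s7.png

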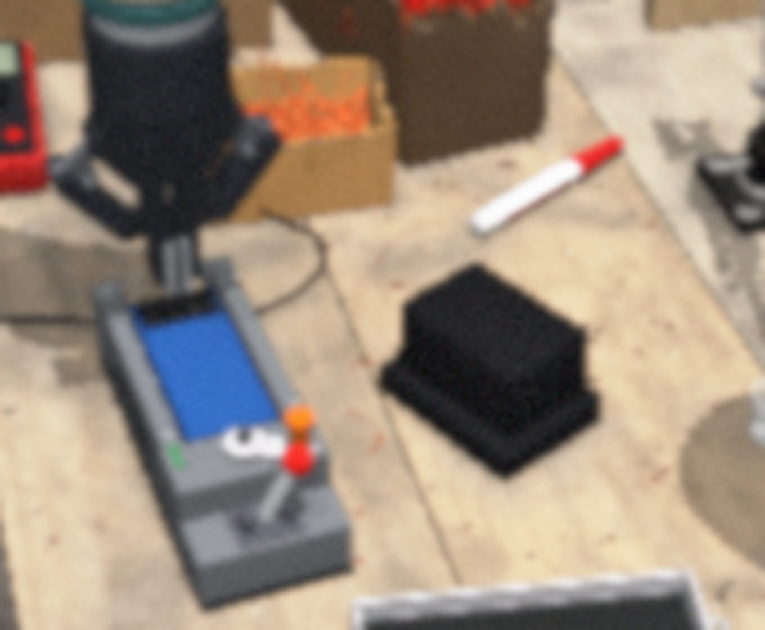

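The side view shows the switch over at (297,460), the clip swung to (298,420) and the fingers over the ribbed pad. Pressing down gently.

```bash
python3 -m inch '[0,0,0.9,0,0,0,0, 0,0,1.3,0,0,0,0, 0,0,1.5,0,0,0,0, 0,0,1.7,0,0,0,0, 0,0,1.9,0,0,0,0, 0,0,2.1,0,0,0,0]'; python3 -m inch '[0,0,0.15,0,0,0,0, 0,0,0.3,0,0,0,0, 0,0,0.4,0,0,0,0, 0,0,0.4,0,0,0,0]'; python3 -c "
from h import *
snap('wrist','w8.png')
delta(dk(P,(48,0,80)),Y)
"
```

```text
clock: 8.45
eef_pos: [475.2, 47.5, 46.2]
tool_rot: [-1.571, 0.0, -1.488]
force: [-0.5, 0.9, -0.3]
width: -0.0
clock: 8.85
eef_pos: [475.2, 47.5, 43.0]
tool_rot: [-1.57, 0.001, -1.488]
force: [-1.4, -0.1, 9.1]
width: 0.1
shift [ 0.09 -3.7  -0.07] rot [-0.03 -0.08 -0.03] pos [475.2  47.5  43. ] [-1.570e+00  1.000e-03 -1.488e+00] F [-2.2 -0.4 10.6] w 0.2 t 8.9
```

View pics/w8.png

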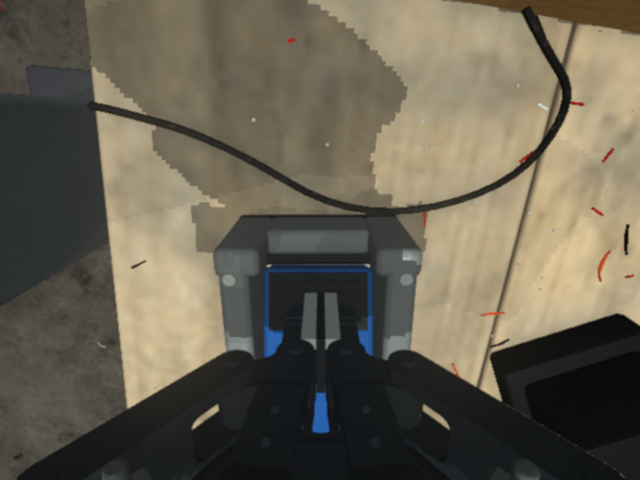

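```bash
python3 -m inch '[0,0,-0.5,0,0,0,0, 0,0,-2,0,0,0,0, 0,0,-4.5,0,0,0,0, 0.3,0,-6,0,0,0,0, 0.6,0,-7,0,0,0,0, 0.9,0,-7,0,0,0,0]'; python3 -c "
from h import *
snap('wrist','w9.png');snap('side','s9.png',(235,180,405,320),4.5)
delta(dk(P,(-44,0,110)),Y)
"
```

```text
clock: 9.5
eef_pos: [475.9, 47.7, 113.3]
tool_rot: [-1.568, 0.0, -1.487]
force: [-0.4, -0.4, -0.3]
width: 43.5
shift [ 9.29  0.2  -0.04] rot [ 0.02 -0.05 -0.01] pos [474.9  47.7 112. ] [-1.571  0.    -1.487] F [-0.9 -0.1 -0.3] w 58.0 t 9.6
```

View pics/s9.png

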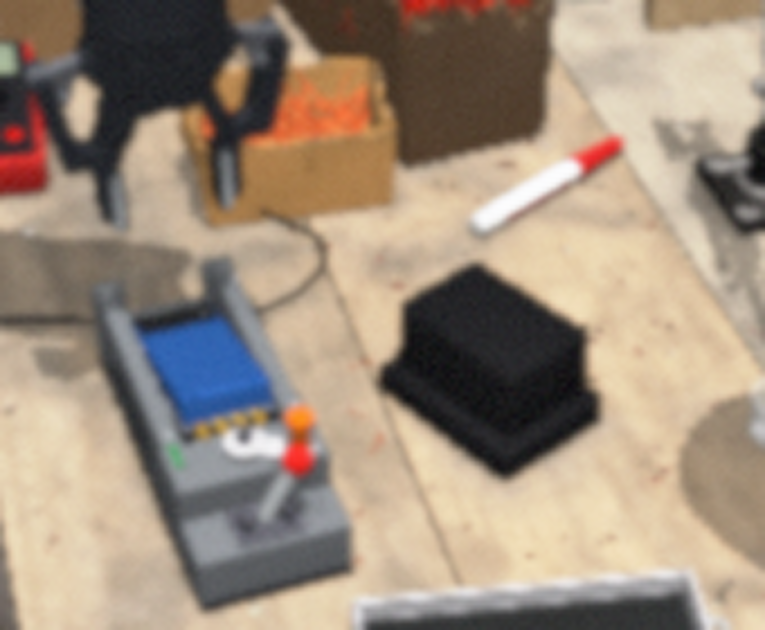

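View pics/w9.png

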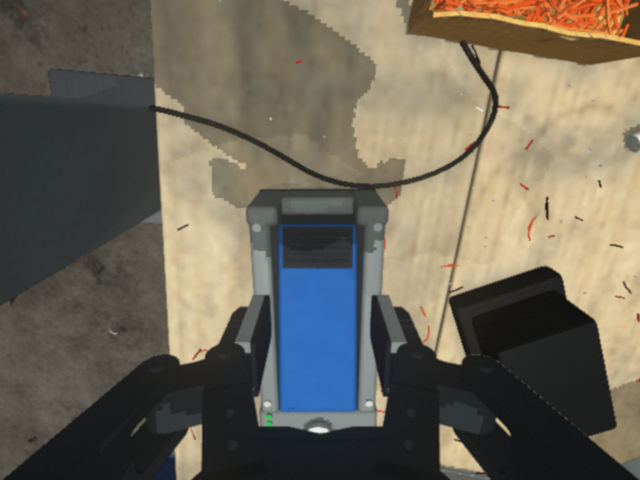

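The battery stands tipped by itself, with its contacts visible at (225,425) in the side view. Now to the raised end.

```bash
python3 -m inch '[0.75,3,-0.5,0,0,0,0, 0.75,6,-0.5,0,0,0,0, 0.75,9,-0.3,0,0,0,0, 0.75,9.1,0.2,0,0,0,0, 0.75,9.1,0.2,0,0,0,0]'; python3 -c "
from h import *
snap('wrist','w10.png');snap('side','s10.png',(235,180,405,320),4.5)
delta(dk(P,(-42,0,57)),Y)
d=C['wrist'];q=[(-47.9,25,71.3),(-47.9,-25,71.3)];print(proj(d,place(P,q)).round(0))
"
```

```text
clock: 10.1
eef_pos: [481.6, -43.8, 109.0]
tool_rot: [-1.574, 0.001, -1.49]
force: [-1.1, 1.1, 0.3]
width: 64.4
shift [0.1  5.25 0.  ] rot [ 0.11 -0.02 -0.06] pos [482.  -42.2 109.5] [-1.573e+00  1.000e-03 -1.487e+00] F [-0.1  0.2 -0.6] w 64.4 t 10.2
[[275. 285.]
 [367. 285.]]
```

View pics/w10.png

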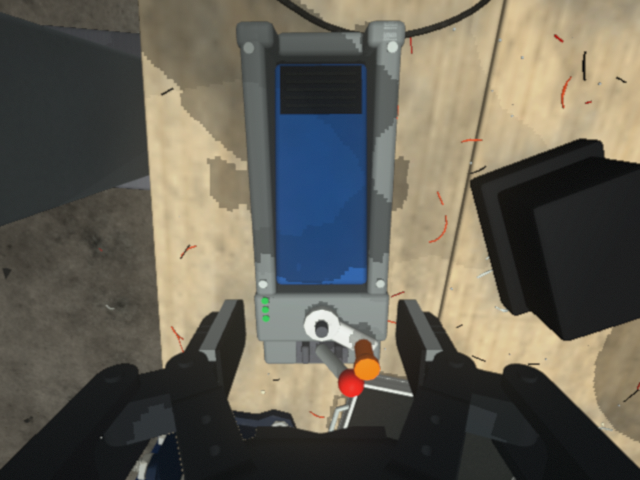

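View pics/s10.png

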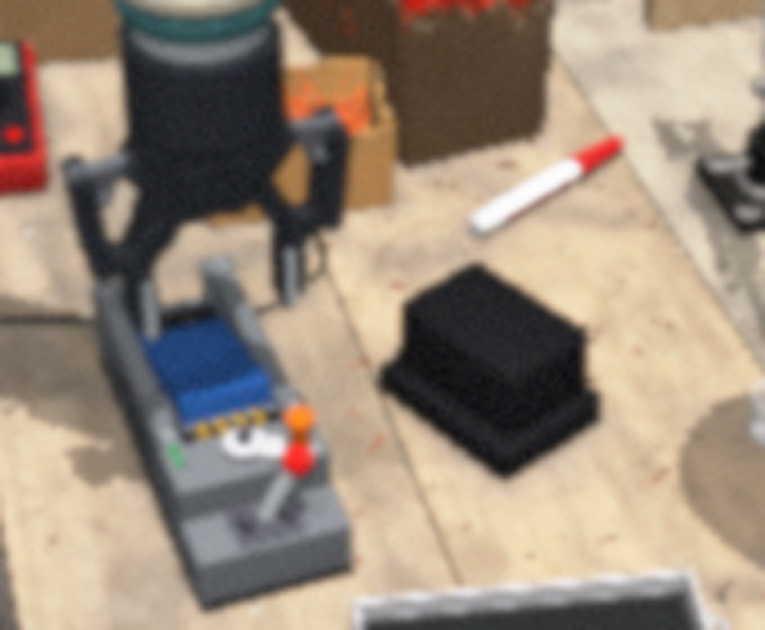

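The predicted raised-end corners match the picture at (275,284) and (366,285), and the jaws are centred on them. Lowering.

```bash
python3 -m inch '[0.75,0,1.5,0,0,0,0, 0.75,0.1,3,0,0,0,0, 0.75,0.1,4.3,0,0,0,0, 0.75,0.1,5,0,0,0,0, 0.75,0.1,5.3,0,0,0,0, 0.75,0.1,5.3,0,0,0,0]';  python3 -c "
from h import *
snap('wrist','w11.png');snap('side','s11.png',(235,180,405,320),4.5)
delta(dk(P,(-42,0,53)),Y)
"
```

```text
clock: 10.8
eef_pos: [482.6, -43.6, 57.1]
tool_rot: [-1.571, 0.0, -1.487]
force: [-1.1, 0.4, -0.2]
width: 64.1
shift [-0.1   0.47 -0.09] rot [-0.03 -0.05  0.  ] pos [483.  -44.   57.7] [-1.57  -0.    -1.487] F [-0.6  0.3  1.3] w 63.8 t 10.9
```

View pics/w11.png

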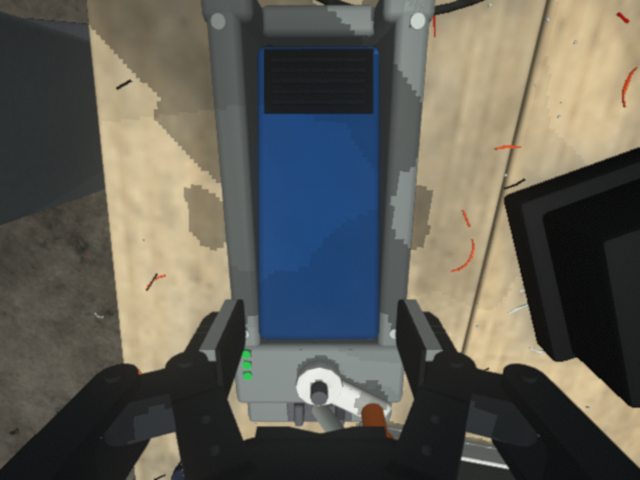

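View pics/s11.png

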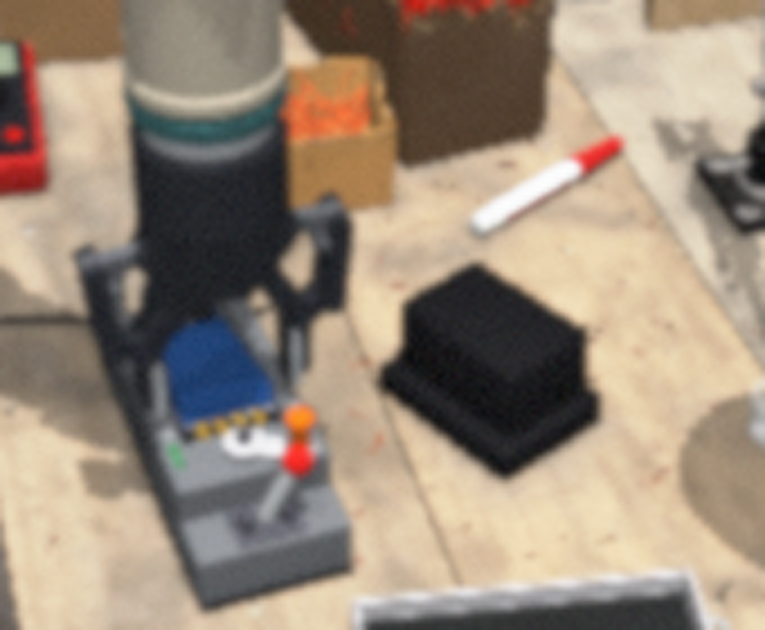

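```bash
python3 -m inch '[0.75,-0.1,0.2,-0.1,0,0,0, 0.75,-0.1,0.35,-0.1,0,0,0, 0.68,-0.1,0.35,-0.1,0,0,0, 0.62,-0.1,0.35,-0.1,0,0,0]';  python3 -c "
from h import *
d=snap('wrist','w12.png')
s=ctrl.read_state();R=RT(s['tool_rot'])
w=s['width']/20
for b in (0,-4,-8):
  print(b,[proj(d,[R.apply([x,b,z])+s['eef_pos']])[0].round(0) for z in(-10*w,10*w) for x in (-11,11)])
delta(dk(P,(-42,0,53)),Y)
"
```

```text
clock: 11.3
eef_pos: [481.7, -43.3, 53.8]
tool_rot: [-1.571, 0.0, -1.488]
force: [0.5, -0.2, -0.7]
width: 52.8
0 [array([259., 289.]), array([261., 333.]), array([381., 289.]), array([378., 333.])]
-4 [array([257., 293.]), array([260., 338.]), array([382., 293.]), array([380., 338.])]
-8 [array([255., 298.]), array([258., 343.]), array([384., 298.]), array([381., 344.])]
shift [-0.02  0.08  0.03] rot [-0.01 -0.07  0.  ] pos [481.7 -43.3  53.8] [-1.571 -0.    -1.488] F [ 1.3 -0.4  0.2] w 52.8 t 11.35
```

View pics/w12.png

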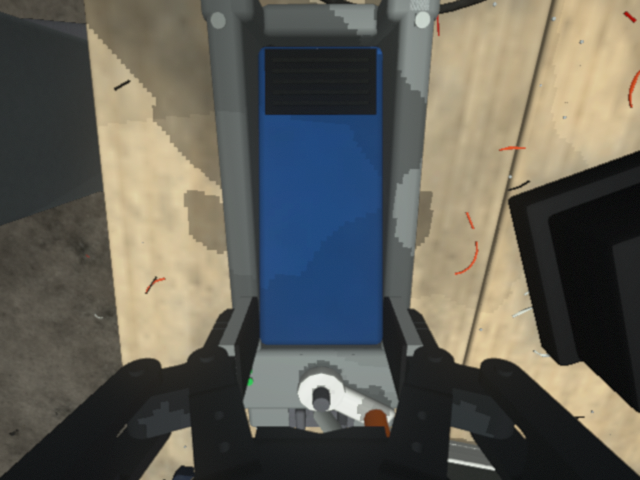

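The tips sit about 7 mm back at this opening, at z≈61. I'll lower 4 mm more and close.

```bash
python3 -m inch '[0.62,0,0.2,0,0,0,0, 0.62,0,0.4,0,0,0,0, 0.62,0,0.4,0,0,0,0, 0.4,0,0.4,0,0,0,0, 0.2,0,0.4,0,0,0,0, 0.2,0,0.4,0,0,0,0, 0.2,0,0.4,0,0,0,0, 0.2,0,0.4,0,0,0,0]';  python3 -c "
from h import *
d=snap('wrist','w13.png')
delta(dk(P,(-42,0,150)),Y)
"
```

```text
clock: 12.15
eef_pos: [482.8, -43.3, 52.2]
tool_rot: [-1.567, 0.001, -1.488]
force: [-3.8, 0.6, 28.8]
width: 48.5
shift [-0.04 -9.78 -0.04] rot [-0.19 -0.1  -0.04] pos [482.7 -43.4  52.2] [-1.567e+00  1.000e-03 -1.488e+00] F [-2.5  0.5 28.5] w 48.6 t 12.2
```

View pics/w13.png

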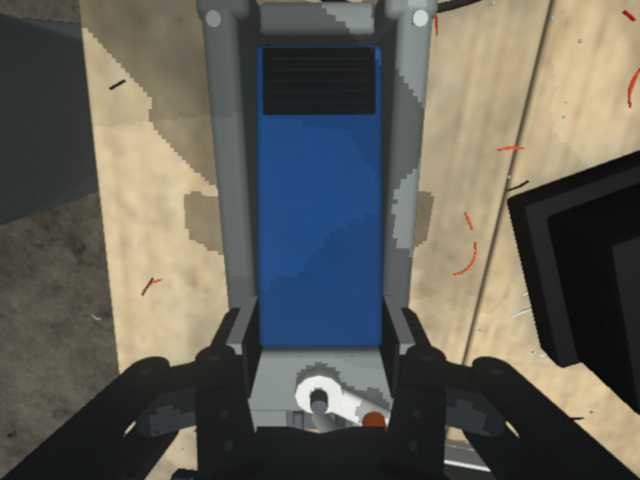

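```bash
python3 -m inch '[0.2,0,-0.3,0,0,0,0, 0.2,0,-0.6,0,0,0,0, 0.2,0,-1.2,0,0,0,0, 0.2,0,-2,0,0,0,0, 0.2,0,-2.8,0,0,0,0, 0.2,0,-2.8,0,0,0,0]';  python3 -c "
from h import *
d=snap('wrist','w14.png');snap('side','s14.png',(235,180,405,320),4.5)
delta(dk(P,(-42,0,150)),Y)
"
```

```text
clock: 12.8
eef_pos: [482.4, -43.4, 78.8]
tool_rot: [-1.569, -0.0, -1.488]
force: [0.1, -0.5, -1.5]
width: 48.5
shift [-0.01 -7.2   0.02] rot [-0.03 -0.06  0.01] pos [481.8 -43.2  78. ] [-1.57  -0.    -1.488] F [-0.6 -0.2 -1. ] w 48.2 t 12.9
```

View pics/w14.png

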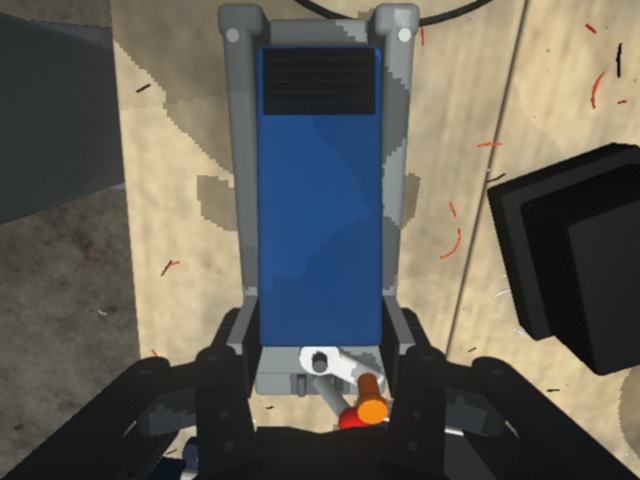

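View pics/s14.png

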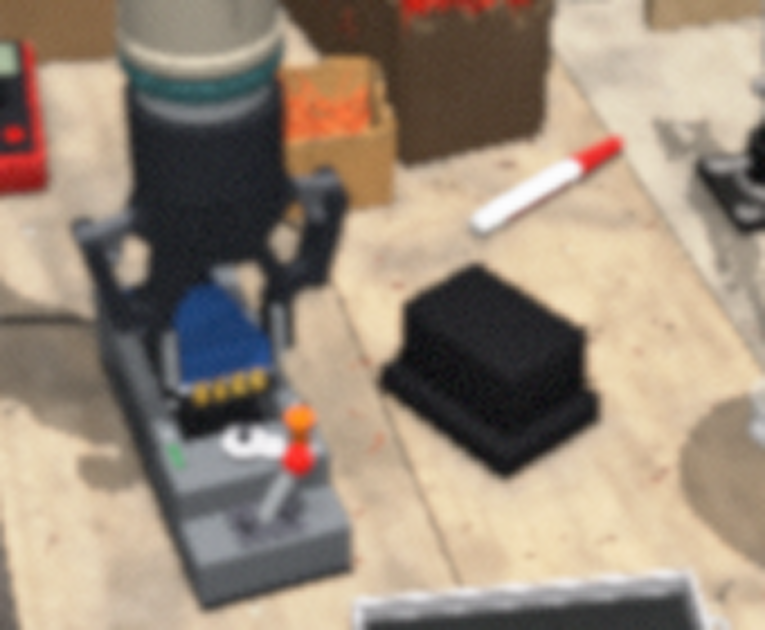

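Lift confirmed: the battery is held at its tilt and clear of the bed. Before carrying it, I'll check the clearance to the vise and lamp.

Run:
```python
from h import *
t,s=cam("top"),cam("side")
def tri(a,b):
    f=lambda X:np.concatenate([(proj(t,[X])-a).ravel(),(proj(s,[X])-b).ravel()])
    r=least_squares(f,[500,-200,50]);return r.x.round(0),r.fun.round(1)
print("anvil far-left corner",tri(zt([(660,482)]),zs([(222,478)])))
print("anvil ctr",tri(zt([(700,512)]),zs([(258,508)])))
print("lamp head",tri(np.array([[445,115]]),np.array([[468,190]])))
print("lamp lowest rim?",proj(s,[[750,-280,200],[800,-280,250]]))
snap("top","t15.png",(240,40,540,340),2)
q=np.array([596.5,-219,-0.144])
for yaw,sg in ((-0.144,1),(-0.144-np.pi,-1)):
    e=np.array([np.cos(yaw),np.sin(yaw)]); print(yaw,q[:2]+49*e)
print(ctrl.read_state()['qpos'].round(2))
```

```text
anvil far-left corner (array([ 454., -219.,   46.]), array([-0.7,  5.2,  4.2, -0.5]))
anvil ctr (array([ 455., -241.,   48.]), array([ 0.2, -1.2, -1. ,  0.1]))
lamp head (array([ 814., -198.,  310.]), array([ 0.5, -1.4, -1.3,  0.4]))
lamp lowest rim? [[446.9710691  267.49110551]
 [476.43225945 242.13798603]]
-0.144 [ 644.99284527 -226.03163973]
-3.2855926535897932 [ 548.00715473 -211.96836027]
[-0.17  0.67  0.3   2.11 -0.46  0.42  0.58]
```

View pics/t15.png

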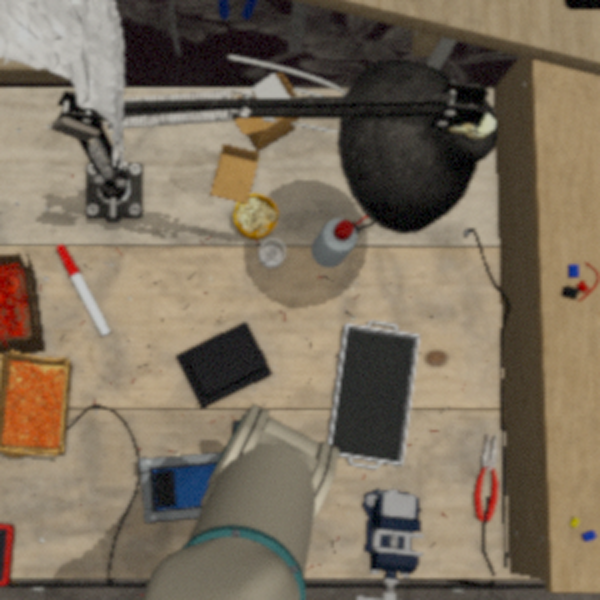

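The lamp head is at about (814,-198,310) and the vise is only about 50–60 high. I'll place with the gripper on the robot side of the tray: yaw -3.286, TCP about (548,-212). First lift.

```bash
python3 -m inch '[0.2,0,-2,0,0,0,0, 0.2,0,-5,0,0,0,0, 0.2,0,-8,0,0,0,0, 0.2,0,-10,0,0,0,0, 0.2,0,-11,0,0,0,0, 0.2,0,-11,0,0,0,0]';  python3 -c "
from h import *
delta([548,-212,190],-0.144-np.pi)
print(ctrl.read_state()['qpos'].round(2))
"
```

```text
clock: 13.65
eef_pos: [482.2, -43.2, 188.5]
tool_rot: [-1.569, 0.0, -1.488]
force: [-0.3, -0.0, -2.4]
width: 48.5
shift [17.37 -0.14  5.15] rot [-8.0000e-02  1.0302e+02 -1.0000e-01] pos [482.2 -43.2 188.5] [-1.569  0.    -1.488] F [-0.3 -0.  -2.4] w 48.5 t 13.65
[-0.29  0.49  0.46  2.03 -0.33  0.69  0.47]
```

```bash
python3 -m inch '[0.2,0.6,0,0.2,0,3,0, 0.2,1.5,0,0.5,0,8,0, 0.2,2.5,0,0.8,0,14,0, 0.2,3.5,0,1.1,0,20,0, 0.2,4.5,0,1.4,0,26,0, 0.2,5.5,0,1.7,0,32,0, 0.2,6.5,0,2,0,38,0, 0.2,7.5,0,2.3,0,44,0, 0.2,8.5,0,2.6,0,50,0, 0.2,9.5,0,2.9,0,55,0, 0.2,10,0,3,0,58,0, 0.2,10,0,3,0,58,0]';  python3 -c "
from h import *
delta([548,-212,190],-0.144-np.pi)
print(ctrl.read_state()['qpos'].round(2))
"
```

```text
clock: 14.85
eef_pos: [519.2, -141.7, 186.3]
tool_rot: [-1.571, -0.003, -2.504]
force: [0.6, 0.5, -1.1]
width: 48.7
shift [ 1.87 -0.37  7.36] rot [-3.000e-02  4.481e+01  1.700e-01] pos [ 519.2 -141.7  186.3] [-1.571 -0.003 -2.504] F [ 0.6  0.5 -1.1] w 48.7 t 14.85
[-0.25  0.64  0.74  1.89 -0.56  0.84 -0.16]
```

```bash
python3 -m inch '[0.2,0.1,0,0.5,0,3,0, 0.2,0.4,0,1.5,0,8,0, 0.2,0.7,0,2.5,0,14,0, 0.2,1,0,3.5,0,20,0, 0.2,1.2,-0.2,4.5,0,26,0, 0.2,1.4,-0.3,5.5,0,32,0, 0.2,1.6,-0.3,6.4,0,38,0, 0.2,1.8,-0.4,7.1,0,43,0, 0.2,1.9,-0.4,7.4,0,45,0, 0.2,1.9,-0.4,7.4,0,45,0]';  python3 -c "
from h import *
snap('wrist','w16.png');snap('side','s16.png',(235,140,435,300),3.7)
np.savez('w16.npz',**{k:C['wrist'][k] for k in ['fx','fy','cx','cy','R','t']})
delta([548,-212,190],-0.144-np.pi)
print(ctrl.read_state()['qpos'].round(2))
"
```

```text
clock: 15.85
eef_pos: [548.4, -211.2, 190.9]
tool_rot: [-1.571, -0.002, 2.998]
force: [-0.3, -0.0, -1.5]
width: 48.5
shift [0.03 0.12 0.16] rot [0.05 0.1  0.07] pos [ 548.5 -210.5  191.2] [-1.572e+00 -1.000e-03  2.999e+00] F [ 0.3  0.2 -1.4] w 48.7 t 15.95
[-0.22  0.77  0.93  1.75 -0.72  1.   -0.71]
```

View pics/w16.png

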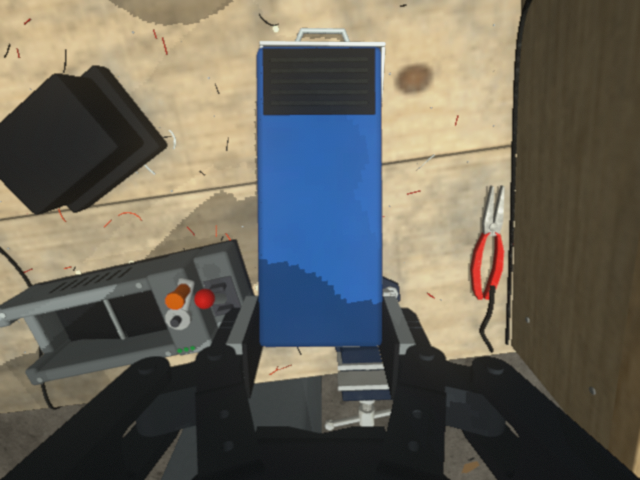

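View pics/s16.png

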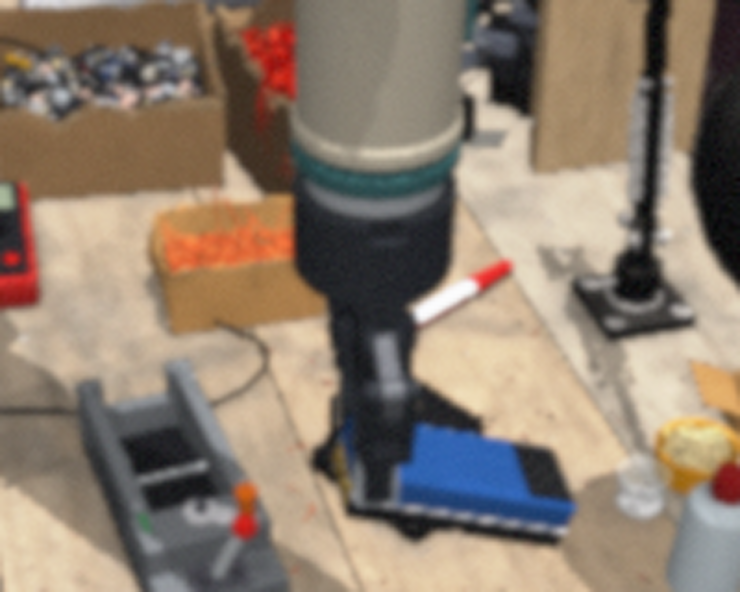

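Battery held above the tray; the tray's far rim is visible at row 43, from (260,44) to (384,44), just above the battery. I'll check the tray pose from this view.

Run:
```python
from h import *
d=dict(np.load('w16.npz'))
for q in ([597.2,-219.2,-.144],[594.5,-216.5,-.146]):
    print(proj(d,place(q,[(86,49,16),(86,-49,16)])).round(1).tolist())
# battery corners if tilt .31
C['w']=d
im=cv2.imread('pics/w16.png'); cv2.imwrite('pics/w16z.png',cv2.resize(im[20:120,230:410],None,fx=4,fy=4,interpolation=cv2.INTER_CUBIC))
```

```text
[[259.0, 41.2], [385.5, 41.4]]
[[256.5, 45.5], [382.6, 46.0]]
```

View pics/w16z.png

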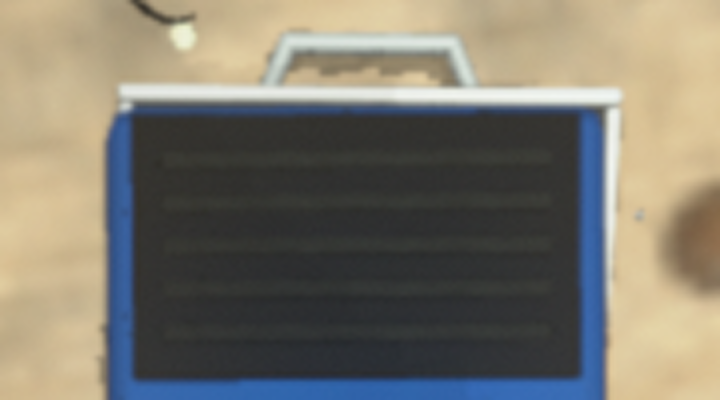

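The tray pose is confirmed: predicted corners (259,41) and (385,41), observed (260,41) and (385,42). Now I'll tilt the tool 17.8° to level the battery and lower partway.

```bash
python3 -m inch '[0.2,0,0,0.1,0,0,3, 0.2,0,0.5,0.1,0,0,7, 0.2,0,1.5,0.1,0,0,11, 0.2,0,3,0.1,0,0,15, 0.2,0,5,0.1,0,0,17.8, 0.2,0,7,0.1,0,0,17.8, 0.2,0,9,0.1,0,0,17.8, 0.2,0,10.5,0.1,0,0,17.8, 0.2,0,11,0.1,0,0,17.8, 0.2,0,11,0.1,0,0,17.8]';  python3 -c "
from h import *
snap('wrist','w17.png');snap('side','s17.png',(275,200,435,320),5)
delta([548.5,-212,40],-0.144-np.pi,17.8)
print(ctrl.read_state()['qpos'].round(2))
"
```

```text
clock: 16.95
eef_pos: [554.4, -216.1, 89.5]
tool_rot: [-1.573, 0.295, 2.998]
force: [0.1, -0.3, -1.0]
width: 48.4
shift [ 2.05  4.6  -0.23] rot [0.17 0.07 0.89] pos [ 554.4 -215.3   90. ] [-1.573  0.295  2.999] F [-0.8 -0.1 -1.3] w 48.3 t 17.05
[ 0.21  0.68  0.22  2.08 -1.1   0.23 -0.29]
```

View pics/w17.png

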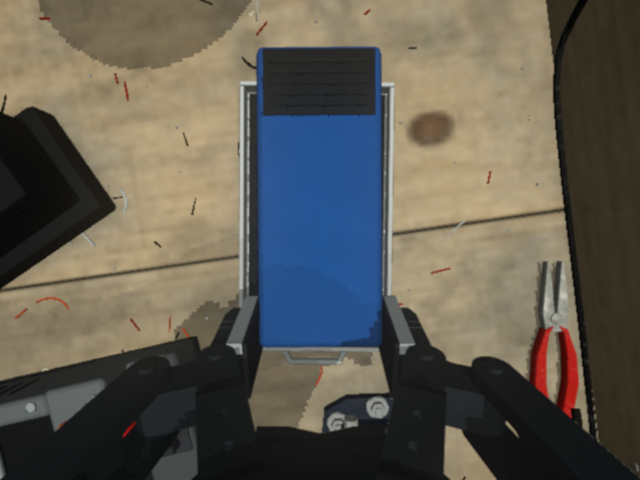

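View pics/s17.png

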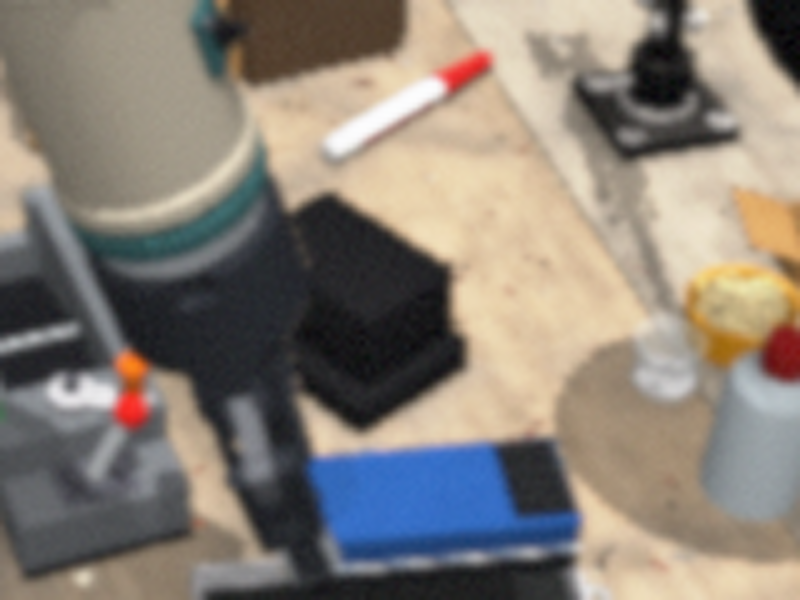

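The battery is level over the tray, but joints 5 and 6 are at their limits. I'll ease the tool tilt back to about 12°, so the far end leads slightly, and lower.

```bash
python3 -c "
from h import *
delta([554,-213,60],-0.144-np.pi,12)
"
```

```text
shift [ 0.94  2.85 -0.22] rot [ 0.16  0.08 -4.91] pos [ 554.4 -215.3   90. ] [-1.573  0.295  2.999] F [-0.8 -0.1 -1.3] w 48.3 t 17.05
```

```bash
python3 -m inch '[0.2,0.2,0.3,-0.1,0,0,-1.5, 0.2,0.5,0.8,-0.2,0,0,-3, 0.2,0.7,1.5,-0.2,0,0,-5, 0.2,0.9,2.2,-0.2,0,0,-5, 0.2,0.9,2.5,-0.2,0,0,-5, 0.2,0.9,2.5,-0.2,0,0,-5]'; python3 -c "
from h import *
delta([554,-213,50],-0.144-np.pi,12)
print(ctrl.read_state()['qpos'].round(2))
"
```

```text
clock: 17.65
eef_pos: [552.4, -212.4, 62.8]
tool_rot: [-1.576, 0.207, 2.998]
force: [0.5, -0.2, -1.4]
width: 48.4
shift [0.1  1.29 0.04] rot [0.28 0.02 0.14] pos [ 552.4 -212.4   62.8] [-1.576  0.207  2.998] F [ 0.5 -0.2 -1.4] w 48.4 t 17.65
[ 0.11  0.76  0.36  2.02 -1.    0.35 -0.42]
```

```bash
python3 -m inch '[0.2,0.1,0.6,0,0,0,0.1, 0.2,0.3,1.4,0,0,0,0.1, 0.2,0.5,2.2,0,0,0,0.1, 0.2,0.6,2.8,0,0,0,0.1, 0.2,0.7,3.1,0,0,0,0.1, 0.2,0.7,3.1,0,0,0,0.1]'; python3 -c "
from h import *
snap('wrist','w18.png');snap('side','s18.png',(275,200,435,320),5)
delta([553,-213,20],-0.144-np.pi,12)
print(ctrl.read_state()['qpos'].round(2))
"
```

```text
clock: 18.25
eef_pos: [551.9, -212.6, 30.7]
tool_rot: [-1.576, 0.208, 2.997]
force: [0.5, 0.3, -1.8]
width: 48.4
shift [0.17 1.12 0.03] rot [0.25 0.02 0.03] pos [ 552.4 -212.7   31.3] [-1.575  0.209  2.998] F [-0.4 -0.7 -0.7] w 48.6 t 18.35
[ 0.19  0.8   0.25  2.02 -1.06  0.25 -0.35]
```

View pics/w18.png

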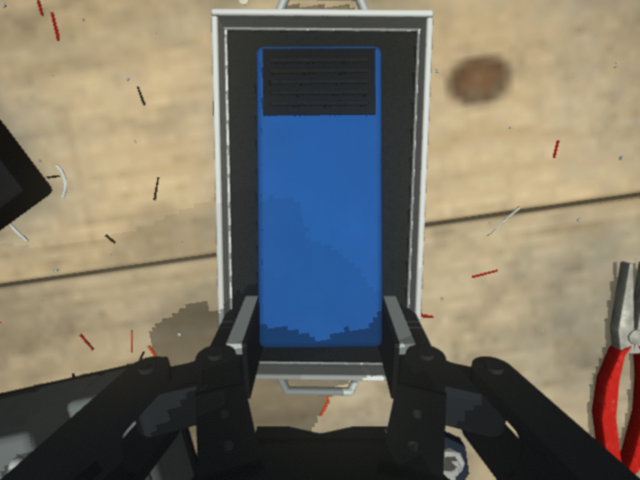

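View pics/s18.png

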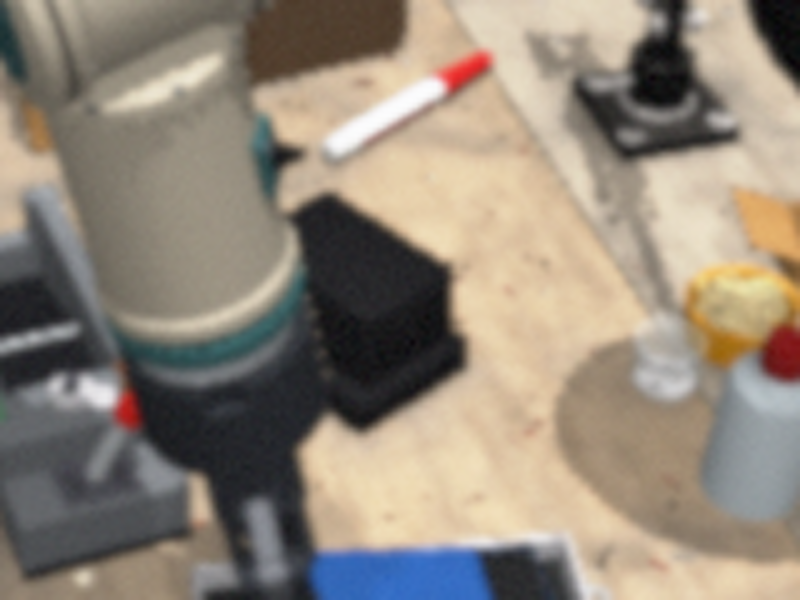

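The battery is centred in the tray with good margins; tray inner edges are at columns 228 and 418. Lowering slowly onto the floor.

```bash
python3 -m inch '[0.2,0.1,0.3,0,0,0,-1, 0.2,0.1,0.5,0,0,0,-2, 0.2,0.1,0.7,0,0,0,-2, 0.2,0.1,0.7,0,0,0,-2]'; python3 -c "
from h import *
delta([553,-213,18],-0.144-np.pi,10)
print(ctrl.read_state()['qpos'].round(2))
"
```

```text
clock: 18.75
eef_pos: [553.8, -213.0, 24.9]
tool_rot: [-1.574, 0.176, 2.999]
force: [-0.4, -0.2, 3.2]
width: 48.5
shift [0.2  0.67 0.02] rot [ 0.19  0.06 -0.1 ] pos [ 553.8 -213.    24.9] [-1.574  0.176  2.999] F [-0.4 -0.2  3.2] w 48.5 t 18.75
[ 0.14  0.83  0.32  1.99 -1.02  0.32 -0.4 ]
```

Contact of about 5 N at the far end. Continue, letting the battery rotate in the grip.

```bash
python3 -m inch '[0.2,0,0.15,0,0,0,0, 0.2,0.1,0.3,0,0,0,0, 0.2,0.1,0.45,0,0,0,0, 0.2,0.1,0.45,0,0,0,0]'; python3 -c "
from h import *
snap('wrist','w19.png')
delta([553,-213,18],-0.144-np.pi,10)
print(ctrl.read_state()['qpos'].round(2))
"
```

```text
clock: 19.15
eef_pos: [552.4, -212.8, 19.5]
tool_rot: [-1.575, 0.174, 2.997]
force: [-1.1, -0.9, 2.9]
width: 48.6
shift [-0.04  0.16  0.01] rot [0.24 0.   0.04] pos [ 552.4 -212.8   19.5] [-1.575  0.174  2.998] F [-1.8 -0.1  3.3] w 48.2 t 19.2
[ 0.15  0.83  0.3   2.   -1.03  0.3  -0.4 ]
```

View pics/w19.png

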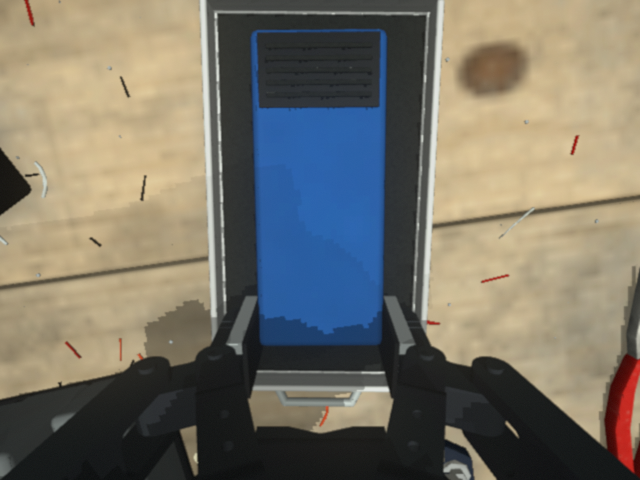

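It is rotating level in the grip. Another 2–3 mm.

```bash
python3 -m inch '[0.2,0,0.1,0,0,0,0, 0.2,0,0.2,0,0,0,0, 0.2,0,0.3,0,0,0,0, 0.2,0,0.3,0,0,0,0]'; python3 -c "
from h import *
snap('wrist','w20.png')
d=C['wrist'];c=place([597,-219,-.144],[(0,0,19)])[0]
print(proj(d,[c]))
delta([553,-213,18],-0.144-np.pi,10)
"
```

```text
clock: 19.6
eef_pos: [552.8, -212.4, 16.8]
tool_rot: [-1.576, 0.174, 2.998]
force: [-4.1, -0.2, 7.4]
width: 48.3
[[322.19657738 209.28446504]]
shift [-0.06 -0.12  0.06] rot [0.28 0.04 0.06] pos [ 552.7 -212.4   16.8] [-1.576  0.173  2.998] F [-3.7  0.9  7.3] w 48.3 t 19.65
```

View pics/w20.png

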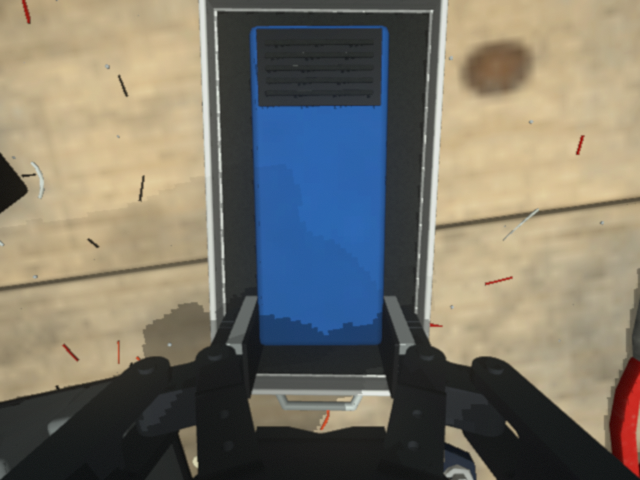

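The battery looks flat at about 8 N. Releasing and backing out.

```bash
python3 -m inch '[0.6,0,0,0,0,0,0, 0.66,0,0,0,0,0,0, 0.68,0,-0.2,0,0,0,0, 0.68,0,-0.6,0,0,0,0, 0.7,0,-1.5,0,0,0,0, 0.7,0,-3.5,0,0,0,0, 0.7,0,-6.5,0,0,0,-3, 0.7,0,-10,0,0,0,-6, 0.7,0,-13,0,0,0,-10, 0.7,0,-14,0,0,0,-10, 0.7,0,-14,0,0,0,-10]'; python3 -c "
from h import *
snap('wrist','w21.png'); snap('side','s21.png',(235,200,435,350),4)
np.savez('w21.npz',**{k:C['wrist'][k] for k in ['fx','fy','cx','cy','R','t']})
delta([553,-213,18],-0.144-np.pi,0)
"
```

```text
clock: 20.75
eef_pos: [529.8, -209.7, 156.0]
tool_rot: [-1.575, 0.003, 3.0]
force: [-1.0, -0.3, -0.6]
width: 59.9
shift [-2.54 13.58  0.13] rot [0.33 0.07 0.08] pos [ 528.1 -208.9  153.8] [-1.577e+00 -1.000e-03  2.999e+00] F [-0.2 -0.6 -0.4] w 59.8 t 20.85
```

View pics/w21.png

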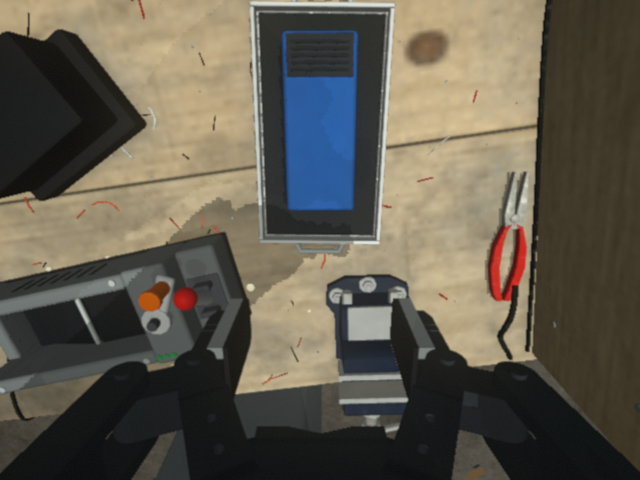

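View pics/s21.png

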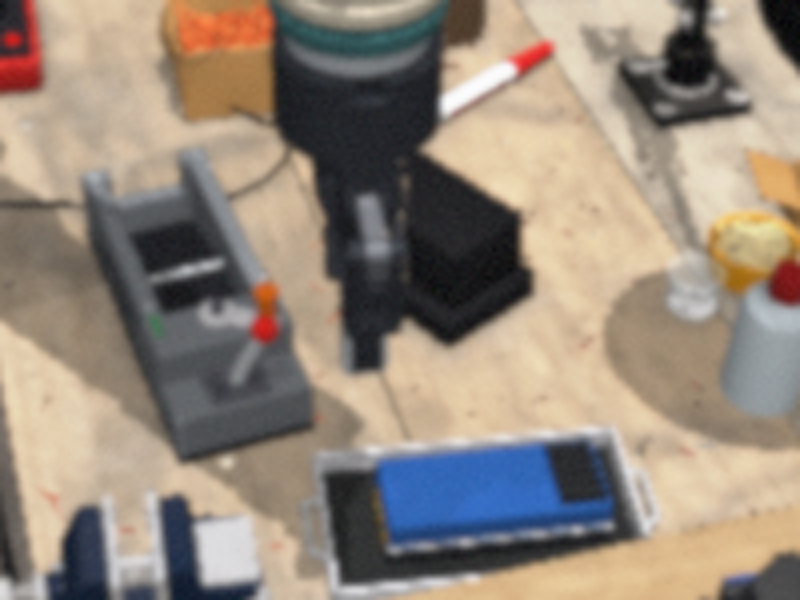

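The battery lies in the tray, with top corners at about (283,31), (357,31), (353,210) and (288,210); switch and clip are still over. Checking the offset.

Run:
```python
from h import *
d=dict(np.load('w21.npz'));C['w']=d
B=[(60,25,34),(60,-25,34),(-60,-25,34),(-60,25,34)]
p,r=fit([('w',B,np.array([(283,31),(357,31),(353,210),(288,210)]))],[597,-219,-.14]);print(p.round(3),r.round(1).tolist())
T=[(86,49,16),(86,-49,16),(-86,-49,16),(-86,49,16)]
q,r=fit([('w',T,np.array([(250,4),(395,4),(379,243),(262,240)]))],[597,-219,-.14]);print(q.round(3),r.round(1).tolist())
dd=p[:2]-q[:2];c,s=np.cos(q[2]),np.sin(q[2]);print(c*dd[0]+s*dd[1],-s*dd[0]+c*dd[1])
print(ctrl.read_state()['clock'])
```

```text
[ 6.02703e+02 -2.19151e+02 -1.39000e-01] [[-1.9, -0.7], [2.1, -0.9], [1.0, 1.9], [-1.1, 2.0]]
[ 5.96299e+02 -2.19097e+02 -1.47000e-01] [[-0.6, -1.2], [0.4, -0.4], [1.6, 2.3], [-1.1, 4.4]]
6.34262430348184 0.8832384457405098
20.85
```

```bash
python3 -c "
from cell import finish_job
print(finish_job())"
```

```text
the job is handed in; nothing more can be done
None
```

The job is handed in at about 21 s of the 70 s allowed. `finish_job` gave no verdict, so the results below are from my own checks.

**What I did**
- **Switch:** I flipped the toggle to its stop, about 1.0 rad by the wrist image.
- **Clip:** I swung it round to well past 1.0 rad. It was about 1.5 rad by the image, and then I pushed it further without measuring it again.
- **Battery tip:** I pressed the ribbed end with about 10 N. It rocked over and stayed tipped when I let go.
- **Lift and placing:** I pinched the raised end, lifted the battery out and turned it level over the tray. I then lowered it until the far end touched, let it settle flat at about 8 N, released it and backed off.

**Last checks**
- The battery looks flat and right way up, about 6 mm off the tray's centre lengthwise and 1 mm across, against the 30 mm allowed. That "flat" is judged from the pictures; I did not measure its tilt separately.
- In the last pictures the switch is still off and the clip still clear. The bystanders I could see looked unmoved, but I did not measure them.
- The gripper ended 150 mm above the bench, touching nothing.

**What did not go as planned**
- While closing on the battery, the fingertips rested on the dock walls with about 28 N.
- At full tool tilt over the tray, joints 5 and 6 reached their limits. I eased the tilt to about 10° and let the battery turn in the grip instead.

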